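# Vials from the cool block to the draw-up rack, in order of use

## Task

The four vials in the blue cool block stand in the order in which they are to be used, the first one next to the block's red end. Move all four into the white draw-up rack in the same order, so that the first stands next to that rack's red end, the last next to its grey end. Carry each vial upright straight to its own place, never standing it on the desk or in another vial's place, and leave it upright and fully down in its seat.

Things in the scene. Friction and masses are not known exactly. Their poses are not given: they have to be found in the camera images.
- vial_purple: medicine vial with a purple flip-off cap, white label; loose, upright round cylinder 23 mm in diameter, 49 mm tall, about 30 g. Origin: centre of its underside, z up along the vial (its yaw means nothing).
- vial_blue: medicine vial with a blue flip-off cap, white label; loose, upright round cylinder 23 mm in diameter, 49 mm tall, about 30 g. Origin: centre of its underside, z up along the vial (its yaw means nothing).
- vial_green: medicine vial with a green flip-off cap, white label; loose, upright round cylinder 23 mm in diameter, 49 mm tall, about 30 g. Origin: centre of its underside, z up along the vial (its yaw means nothing).
- vial_orange: medicine vial with an orange flip-off cap, white label; loose, upright round cylinder 23 mm in diameter, 49 mm tall, about 30 g. Origin: centre of its underside, z up along the vial (its yaw means nothing).
- cool_block: blue plastic cool block; holds the vials at the start. Fixed. 60 (x, across) x 232 (y, along the row) x 26 high; origin mid-underside. Four black rubber cup seats on its centre line at own y -87, -29, 29, 87: mouth 39 wide at z 26, tapering to 27 at the floor, z 10 (a seated vial's origin; its top is at 59). End pieces 30 high, one red, one grey, either way round.
- draw_rack: white plastic draw-up rack, empty at the start. Fixed. 60 (x, across) x 232 (y, along the row) x 26 high; origin mid-underside. Four black rubber cup seats on its centre line at own y -87, -29, 29, 87: mouth 39 wide at z 26, tapering to 27 at the floor, z 10 (a seated vial's origin; its top is at 59). End pieces 30 high, one red, one grey, either way round.
- cool_block_red_end: red end piece of the cool block, marking where its row begins: 68 mm wide (x), 14 thick (y), 30 high, fixed. Origin: centre of its underside, on the row's centre line, 124 mm from the rack's origin; the seats lie 37, 95, 153 and 211 mm from it, the first place being the nearest.
- draw_rack_red_end: red end piece of the draw-up rack, marking where its row begins: 68 mm wide (x), 14 thick (y), 30 high, fixed. Origin: centre of its underside, on the row's centre line, 124 mm from the rack's origin; the seats lie 37, 95, 153 and 211 mm from it, the first place being the nearest.

How it is judged:
At the end, for the whole second after the job is handed in: Every seat of the draw-up rack holds a vial, underside within 10 mm of the seat's centre along and across the row and 6 to 16 mm above the desk, within 0.12 rad of upright, at rest, released; the order, counted from the red ends, is that of the cool block (((horizontal distance between vial_purple and draw_rack_red_end between 0.027 and 0.047 m and x of vial_purple in the frame of draw_rack between -0.01 and 0.01 m and y of vial_purple in the frame of draw_rack between -0.105 and 0.105 m and z of vial_purple in the frame of draw_rack below 0.016 m) or (horizontal distance between vial_blue and draw_rack_red_end between 0.027 and 0.047 m and x of vial_blue in the frame of draw_rack between -0.01 and 0.01 m and y of vial_blue in the frame of draw_rack between -0.105 and 0.105 m and z of vial_blue in the frame of draw_rack below 0.016 m) or (horizontal distance between vial_green and draw_rack_red_end between 0.027 and 0.047 m and x of vial_green in the frame of draw_rack between -0.01 and 0.01 m and y of vial_green in the frame of draw_rack between -0.105 and 0.105 m and z of vial_green in the frame of draw_rack below 0.016 m) or (horizontal distance between vial_orange and draw_rack_red_end between 0.027 and 0.047 m and x of vial_orange in the frame of draw_rack between -0.01 and 0.01 m and y of vial_orange in the frame of draw_rack between -0.105 and 0.105 m and z of vial_orange in the frame of draw_rack below 0.016 m)) and ((horizontal distance between vial_purple and draw_rack_red_end between 0.085 and 0.105 m and x of vial_purple in the frame of draw_rack between -0.01 and 0.01 m and y of vial_purple in the frame of draw_rack between -0.105 and 0.105 m and z of vial_purple in the frame of draw_rack below 0.016 m) or (horizontal distance between vial_blue and draw_rack_red_end between 0.085 and 0.105 m and x of vial_blue in the frame of draw_rack between -0.01 and 0.01 m and y of vial_blue in the frame of draw_rack between -0.105 and 0.105 m and z of vial_blue in the frame of draw_rack below 0.016 m) or (horizontal distance between vial_green and draw_rack_red_end between 0.085 and 0.105 m and x of vial_green in the frame of draw_rack between -0.01 and 0.01 m and y of vial_green in the frame of draw_rack between -0.105 and 0.105 m and z of vial_green in the frame of draw_rack below 0.016 m) or (horizontal distance between vial_orange and draw_rack_red_end between 0.085 and 0.105 m and x of vial_orange in the frame of draw_rack between -0.01 and 0.01 m and y of vial_orange in the frame of draw_rack between -0.105 and 0.105 m and z of vial_orange in the frame of draw_rack below 0.016 m)) and ((horizontal distance between vial_purple and draw_rack_red_end between 0.143 and 0.163 m and x of vial_purple in the frame of draw_rack between -0.01 and 0.01 m and y of vial_purple in the frame of draw_rack between -0.105 and 0.105 m and z of vial_purple in the frame of draw_rack below 0.016 m) or (horizontal distance between vial_blue and draw_rack_red_end between 0.143 and 0.163 m and x of vial_blue in the frame of draw_rack between -0.01 and 0.01 m and y of vial_blue in the frame of draw_rack between -0.105 and 0.105 m and z of vial_blue in the frame of draw_rack below 0.016 m) or (horizontal distance between vial_green and draw_rack_red_end between 0.143 and 0.163 m and x of vial_green in the frame of draw_rack between -0.01 and 0.01 m and y of vial_green in the frame of draw_rack between -0.105 and 0.105 m and z of vial_green in the frame of draw_rack below 0.016 m) or (horizontal distance between vial_orange and draw_rack_red_end between 0.143 and 0.163 m and x of vial_orange in the frame of draw_rack between -0.01 and 0.01 m and y of vial_orange in the frame of draw_rack between -0.105 and 0.105 m and z of vial_orange in the frame of draw_rack below 0.016 m)) and ((horizontal distance between vial_purple and draw_rack_red_end between 0.201 and 0.221 m and x of vial_purple in the frame of draw_rack between -0.01 and 0.01 m and y of vial_purple in the frame of draw_rack between -0.105 and 0.105 m and z of vial_purple in the frame of draw_rack below 0.016 m) or (horizontal distance between vial_blue and draw_rack_red_end between 0.201 and 0.221 m and x of vial_blue in the frame of draw_rack between -0.01 and 0.01 m and y of vial_blue in the frame of draw_rack between -0.105 and 0.105 m and z of vial_blue in the frame of draw_rack below 0.016 m) or (horizontal distance between vial_green and draw_rack_red_end between 0.201 and 0.221 m and x of vial_green in the frame of draw_rack between -0.01 and 0.01 m and y of vial_green in the frame of draw_rack between -0.105 and 0.105 m and z of vial_green in the frame of draw_rack below 0.016 m) or (horizontal distance between vial_orange and draw_rack_red_end between 0.201 and 0.221 m and x of vial_orange in the frame of draw_rack between -0.01 and 0.01 m and y of vial_orange in the frame of draw_rack between -0.105 and 0.105 m and z of vial_orange in the frame of draw_rack below 0.016 m)) and z of each of vial_purple, vial_blue, vial_green, vial_orange in the frame of draw_rack above 0.006 m and angle between each of vial_purple, vial_blue, vial_green, vial_orange's own z axis and vertical below 0.12 rad and linear speed of each of vial_purple, vial_blue, vial_green, vial_orange below 0.02 m/s and angular speed of each of vial_purple, vial_blue, vial_green, vial_orange below 0.3 rad/s); the robot touches nothing.
It fails at once if a vial is in a place of the draw-up rack while the vial of the same place (counted from the red end) is still in the cool block: the order is mixed up ((((horizontal distance between vial_purple and draw_rack_red_end between 0.022 and 0.052 m and x of vial_purple in the frame of draw_rack between -0.015 and 0.015 m and y of vial_purple in the frame of draw_rack between -0.105 and 0.105 m and z of vial_purple in the frame of draw_rack below 0.02 m) or (horizontal distance between vial_blue and draw_rack_red_end between 0.022 and 0.052 m and x of vial_blue in the frame of draw_rack between -0.015 and 0.015 m and y of vial_blue in the frame of draw_rack between -0.105 and 0.105 m and z of vial_blue in the frame of draw_rack below 0.02 m) or (horizontal distance between vial_green and draw_rack_red_end between 0.022 and 0.052 m and x of vial_green in the frame of draw_rack between -0.015 and 0.015 m and y of vial_green in the frame of draw_rack between -0.105 and 0.105 m and z of vial_green in the frame of draw_rack below 0.02 m) or (horizontal distance between vial_orange and draw_rack_red_end between 0.022 and 0.052 m and x of vial_orange in the frame of draw_rack between -0.015 and 0.015 m and y of vial_orange in the frame of draw_rack between -0.105 and 0.105 m and z of vial_orange in the frame of draw_rack below 0.02 m)) and ((horizontal distance between vial_purple and cool_block_red_end between 0.022 and 0.052 m and x of vial_purple in the frame of cool_block between -0.015 and 0.015 m and y of vial_purple in the frame of cool_block between -0.105 and 0.105 m and z of vial_purple in the frame of cool_block below 0.02 m) or (horizontal distance between vial_blue and cool_block_red_end between 0.022 and 0.052 m and x of vial_blue in the frame of cool_block between -0.015 and 0.015 m and y of vial_blue in the frame of cool_block between -0.105 and 0.105 m and z of vial_blue in the frame of cool_block below 0.02 m) or (horizontal distance between vial_green and cool_block_red_end between 0.022 and 0.052 m and x of vial_green in the frame of cool_block between -0.015 and 0.015 m and y of vial_green in the frame of cool_block between -0.105 and 0.105 m and z of vial_green in the frame of cool_block below 0.02 m) or (horizontal distance between vial_orange and cool_block_red_end between 0.022 and 0.052 m and x of vial_orange in the frame of cool_block between -0.015 and 0.015 m and y of vial_orange in the frame of cool_block between -0.105 and 0.105 m and z of vial_orange in the frame of cool_block below 0.02 m))) or (((horizontal distance between vial_purple and draw_rack_red_end between 0.08 and 0.11 m and x of vial_purple in the frame of draw_rack between -0.015 and 0.015 m and y of vial_purple in the frame of draw_rack between -0.105 and 0.105 m and z of vial_purple in the frame of draw_rack below 0.02 m) or (horizontal distance between vial_blue and draw_rack_red_end between 0.08 and 0.11 m and x of vial_blue in the frame of draw_rack between -0.015 and 0.015 m and y of vial_blue in the frame of draw_rack between -0.105 and 0.105 m and z of vial_blue in the frame of draw_rack below 0.02 m) or (horizontal distance between vial_green and draw_rack_red_end between 0.08 and 0.11 m and x of vial_green in the frame of draw_rack between -0.015 and 0.015 m and y of vial_green in the frame of draw_rack between -0.105 and 0.105 m and z of vial_green in the frame of draw_rack below 0.02 m) or (horizontal distance between vial_orange and draw_rack_red_end between 0.08 and 0.11 m and x of vial_orange in the frame of draw_rack between -0.015 and 0.015 m and y of vial_orange in the frame of draw_rack between -0.105 and 0.105 m and z of vial_orange in the frame of draw_rack below 0.02 m)) and ((horizontal distance between vial_purple and cool_block_red_end between 0.08 and 0.11 m and x of vial_purple in the frame of cool_block between -0.015 and 0.015 m and y of vial_purple in the frame of cool_block between -0.105 and 0.105 m and z of vial_purple in the frame of cool_block below 0.02 m) or (horizontal distance between vial_blue and cool_block_red_end between 0.08 and 0.11 m and x of vial_blue in the frame of cool_block between -0.015 and 0.015 m and y of vial_blue in the frame of cool_block between -0.105 and 0.105 m and z of vial_blue in the frame of cool_block below 0.02 m) or (horizontal distance between vial_green and cool_block_red_end between 0.08 and 0.11 m and x of vial_green in the frame of cool_block between -0.015 and 0.015 m and y of vial_green in the frame of cool_block between -0.105 and 0.105 m and z of vial_green in the frame of cool_block below 0.02 m) or (horizontal distance between vial_orange and cool_block_red_end between 0.08 and 0.11 m and x of vial_orange in the frame of cool_block between -0.015 and 0.015 m and y of vial_orange in the frame of cool_block between -0.105 and 0.105 m and z of vial_orange in the frame of cool_block below 0.02 m))) or (((horizontal distance between vial_purple and draw_rack_red_end between 0.138 and 0.168 m and x of vial_purple in the frame of draw_rack between -0.015 and 0.015 m and y of vial_purple in the frame of draw_rack between -0.105 and 0.105 m and z of vial_purple in the frame of draw_rack below 0.02 m) or (horizontal distance between vial_blue and draw_rack_red_end between 0.138 and 0.168 m and x of vial_blue in the frame of draw_rack between -0.015 and 0.015 m and y of vial_blue in the frame of draw_rack between -0.105 and 0.105 m and z of vial_blue in the frame of draw_rack below 0.02 m) or (horizontal distance between vial_green and draw_rack_red_end between 0.138 and 0.168 m and x of vial_green in the frame of draw_rack between -0.015 and 0.015 m and y of vial_green in the frame of draw_rack between -0.105 and 0.105 m and z of vial_green in the frame of draw_rack below 0.02 m) or (horizontal distance between vial_orange and draw_rack_red_end between 0.138 and 0.168 m and x of vial_orange in the frame of draw_rack between -0.015 and 0.015 m and y of vial_orange in the frame of draw_rack between -0.105 and 0.105 m and z of vial_orange in the frame of draw_rack below 0.02 m)) and ((horizontal distance between vial_purple and cool_block_red_end between 0.138 and 0.168 m and x of vial_purple in the frame of cool_block between -0.015 and 0.015 m and y of vial_purple in the frame of cool_block between -0.105 and 0.105 m and z of vial_purple in the frame of cool_block below 0.02 m) or (horizontal distance between vial_blue and cool_block_red_end between 0.138 and 0.168 m and x of vial_blue in the frame of cool_block between -0.015 and 0.015 m and y of vial_blue in the frame of cool_block between -0.105 and 0.105 m and z of vial_blue in the frame of cool_block below 0.02 m) or (horizontal distance between vial_green and cool_block_red_end between 0.138 and 0.168 m and x of vial_green in the frame of cool_block between -0.015 and 0.015 m and y of vial_green in the frame of cool_block between -0.105 and 0.105 m and z of vial_green in the frame of cool_block below 0.02 m) or (horizontal distance between vial_orange and cool_block_red_end between 0.138 and 0.168 m and x of vial_orange in the frame of cool_block between -0.015 and 0.015 m and y of vial_orange in the frame of cool_block between -0.105 and 0.105 m and z of vial_orange in the frame of cool_block below 0.02 m))) or (((horizontal distance between vial_purple and draw_rack_red_end between 0.196 and 0.226 m and x of vial_purple in the frame of draw_rack between -0.015 and 0.015 m and y of vial_purple in the frame of draw_rack between -0.105 and 0.105 m and z of vial_purple in the frame of draw_rack below 0.02 m) or (horizontal distance between vial_blue and draw_rack_red_end between 0.196 and 0.226 m and x of vial_blue in the frame of draw_rack between -0.015 and 0.015 m and y of vial_blue in the frame of draw_rack between -0.105 and 0.105 m and z of vial_blue in the frame of draw_rack below 0.02 m) or (horizontal distance between vial_green and draw_rack_red_end between 0.196 and 0.226 m and x of vial_green in the frame of draw_rack between -0.015 and 0.015 m and y of vial_green in the frame of draw_rack between -0.105 and 0.105 m and z of vial_green in the frame of draw_rack below 0.02 m) or (horizontal distance between vial_orange and draw_rack_red_end between 0.196 and 0.226 m and x of vial_orange in the frame of draw_rack between -0.015 and 0.015 m and y of vial_orange in the frame of draw_rack between -0.105 and 0.105 m and z of vial_orange in the frame of draw_rack below 0.02 m)) and ((horizontal distance between vial_purple and cool_block_red_end between 0.196 and 0.226 m and x of vial_purple in the frame of cool_block between -0.015 and 0.015 m and y of vial_purple in the frame of cool_block between -0.105 and 0.105 m and z of vial_purple in the frame of cool_block below 0.02 m) or (horizontal distance between vial_blue and cool_block_red_end between 0.196 and 0.226 m and x of vial_blue in the frame of cool_block between -0.015 and 0.015 m and y of vial_blue in the frame of cool_block between -0.105 and 0.105 m and z of vial_blue in the frame of cool_block below 0.02 m) or (horizontal distance between vial_green and cool_block_red_end between 0.196 and 0.226 m and x of vial_green in the frame of cool_block between -0.015 and 0.015 m and y of vial_green in the frame of cool_block between -0.105 and 0.105 m and z of vial_green in the frame of cool_block below 0.02 m) or (horizontal distance between vial_orange and cool_block_red_end between 0.196 and 0.226 m and x of vial_orange in the frame of cool_block between -0.015 and 0.015 m and y of vial_orange in the frame of cool_block between -0.105 and 0.105 m and z of vial_orange in the frame of cool_block below 0.02 m)))).
It fails at once if a vial is stood on the desk (height (world z) of any of vial_purple, vial_blue, vial_green, vial_orange below 0.005 m).
It fails at once if a vial is tipped over by more than 0.8 rad (angle between any of vial_purple, vial_blue, vial_green, vial_orange's own z axis and vertical above 0.8 rad).
It also fails if it takes over 102 s, if anything falls off the work surface, if the arm or the gripper's body presses on something with over 40 N, if the wrist force passes 120 N, or if a joint passes its speed limit or range.

## Robot

A 6-joint arm with a two-finger parallel gripper is mounted at the origin on a cart in front of the work surface, level with it; the furniture and walls round the work are solid. World frame = base frame: x ahead of the robot, y to its left, z up, the work surface at z = 0. Lengths are in m, angles in rad, forces in N, time in s.
With the tool pointing down it reaches from about 0.425 to 0.95 m from the base axis. Payload 14.7 kg.
Tool frame: the origin (TCP) lies at the centre of the arm's flange, where the gripper is bolted on; the fingertips stand 173 mm ahead of it and the grasp point (between the pads) lies 155 mm ahead of it (manip.finger_overhang is the distance from the TCP to the fingertips, in m); z points along the fingers, y is the line along which they close (so a half turn about z gives the same grasp; the last joint's range is limited). The gripper opens to 85 mm and grips with 20 to 120 N. Pads are 22 mm wide; open, the fingers measure 114 mm over their backs; the gripper's body (76 mm by 85 mm) begins 54 mm behind the grasp point. The pads swing forward as they close: fully open they stand 13 mm farther back than shut.
Start: joints at [1.193, 0.48, 1.596, -0, 1.065, -0.047], TCP at [0.211, 0.615, 0.405] pointing down, gripper open.
Joint ranges: [-2.75, 2.75], [-0.82, 2.05], [0.23, 2.67], [-1.56, 4.7], [0.09, 2.69], [-2.92, 2.92]. Speed limits (rad/s): [1.89, 1.89, 2.39, 3.01, 3.01, 3.01].

## Interface

Orientations are given as [roll, pitch, yaw] about the fixed x, y, z axes, in that order (R = Rz(yaw) Ry(pitch) Rx(roll)).
In Python, from rig import manip gives the robot as it stands.
- The arm moves only by the tool servo_tool, never from a script. Its argument "commands" is a list of rows, each an object with "gripper": the finger opening in cm, from 0 to 8.54; "linear": the shift along the tool's x, y, z in cm, a list of three; "turn": the turn about the tool's z in units of 5 degrees (1.0 is 5 degrees). A call has 1 to 12 rows; each row is the pose to reach, as a shift and turn from the pose commanded when the call began, along the tool's axes at that moment; what a row does not reach only later rows make up. A row lasts 1/10 s, in which the tool goes at most 50 mm and 8.59 degrees, less where a joint would pass 70% of its speed; a pose out of reach is approached as far as the arm can. A call with a gripper value outside its range is refused whole. The fingers move at their own pace and stop on an object; "newtons" is the grip in N (left out, the last holds). Time passes only in rows, so rows that repeat a pose let the fingers close. It gives the time, the measured TCP pose, the force, the opening and the grip force at its end, in the units of the state.
- manip.state(): the state, without advancing time (a new reading comes with each control period).
- manip.read_camera(name): name is "side" or "top" or "wrist"; returns the picture (384x512x3 uint8, red, green, blue); there is no depth.
- manip.camera_info(name): a dict with "fx", "fy", "cx", "cy" (pixels), "k1" (the pictures are not rectified: a ray, as slopes to the right and down, at radius r is drawn at 1 + k1 r^2 times it, then the intrinsics apply), "origin" and "rotation" of the camera in the world; the wrist camera has in their place "T_tool_cam" (4x4, takes a point from camera to tool coordinates, whose origin is the TCP and whose axes are the flange's). Camera axes: x right, y down, z forward; pixel columns grow to the right and rows downward; lengths in m; the calibration is good to about 2 mm. A picture is of the moment at which its call begins: read the wrist's pose just before it. camera_info takes no time and is no camera call.
- manip.close_job(): hands the job in; it is judged then, once.
The state is a dict: "t": time; "joints": joint angles; "joint_vel": joint speeds; "joint_torque": joint torques, N m; "ee_pos": TCP position; "eef_rot": TCP orientation; "wrist_force": force on the tool from outside, world axes, zero at the start; "torque": the same for the moment, N m; "finger_gap": finger opening in m; "grasp_force": force on a finger pad.
Only numpy, scipy, OpenCV 4.12 (cv2) and the standard library are available. Lean on these libraries where they do the work, as an engineer would, in place of code of your own. Each camera call takes 0.05 s, during which the arm holds its last target. There are 200 camera calls.

## Working session

There is one attempt and no reset: what is moved stays moved. The work goes in short steps, Python scripts to look and compute and a tool call to move; the robot and the scene stay as the last step left them, time stands still between calls to the robot, and variables do not carry over. Pictures are saved under pics/ and viewed, at most 14 in all, crops included, and the job is handed in when it is done.

Besides the shell and the picture viewer there is one more tool, called after "Call:" by a JSON object that holds its "op" and its "data", one argument or row to a line. servo_tool: Moves the arm, as the interface text tells. Its arguments: {"type":"object","properties":{"commands":{"type":"array"},"newtons":{"type":"number"}},"required":["commands"]}

```bash
mkdir -p pics; python3 - <<'E'
from rig import manip
import cv2
for n in("top","side"):
    cv2.imwrite(f"pics/{n}0.png",cv2.cvtColor(manip.read_camera(n),cv2.COLOR_RGB2BGR))
    print(n,manip.camera_info(n))
print(manip.camera_info("wrist"));print(manip.state())
E
```

```text
top {'fx': 450.88305828053103, 'fy': 450.88305828053103, 'cx': 245.40985379472627, 'cy': 197.57780432317915, 'k1': 0.02324367409649562, 'origin': array([0.34940544, 0.04011345, 1.28016267]), 'rotation': array([-2.98922001,  0.01059208, -1.596335  ])}
side {'fx': 353.80082839043286, 'fy': 353.80082839043286, 'cx': 254.3714912626759, 'cy': 190.8458786852111, 'k1': -0.026686823232339597, 'origin': array([0.5138967 , 0.92308492, 0.51005015]), 'rotation': array([-2.05229626, -0.00598383, -3.11245062])}
{'fx': 266.64890542156354, 'fy': 266.64890542156354, 'cx': 258.47836394301623, 'cy': 193.6901081242997, 'k1': -0.008432193236864824, 'T_tool_cam': array([[ 1.33837968e-03, -9.51309138e-01, -3.08235516e-01,
         7.83990546e-02],
       [ 9.99999021e-01,  1.14731748e-03,  8.01091253e-04,
         5.23723457e-04],
       [-4.08441435e-04, -3.08236287e-01,  9.51309742e-01,
         3.10046597e-02],
       [ 0.00000000e+00,  0.00000000e+00,  0.00000000e+00,
         1.00000000e+00]])}
{'t': 0.1, 'joints': array([ 1.19339861e+00,  4.80776160e-01,  1.59681384e+00, -2.20545702e-05,
        1.06510307e+00, -4.65870737e-02]), 'joint_vel': array([-4.36319453e-04, -2.11830746e-04, -4.70669241e-04, -1.14600365e-03,
       -2.81769411e-04,  3.23863872e-05]), 'joint_torque': array([ 1.23796715e-03, -9.52241993e+01, -4.31040430e+01,  2.00609188e-04,
        5.00543814e-03,  2.02711635e-05]), 'ee_pos': array([0.21103478, 0.61459477, 0.40413079]), 'eef_rot': array([-3.14049254e+00, -3.19849284e-05,  2.81079269e+00]), 'wrist_force': array([-0.22882502,  0.22629142, -0.24241112]), 'torque': array([-0.01810332, -0.01925803,  0.00079609]), 'grasp_force': 0.0, 'finger_gap': 0.08533857008090406}
```

View pics/top0.png

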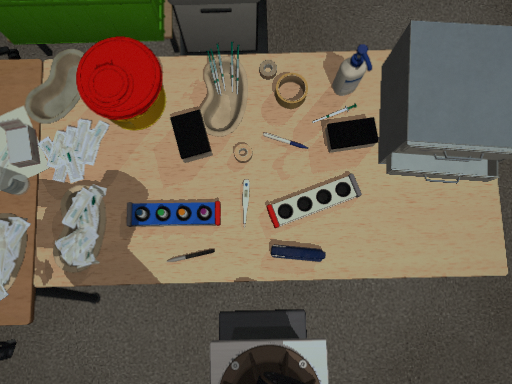

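View pics/side0.png

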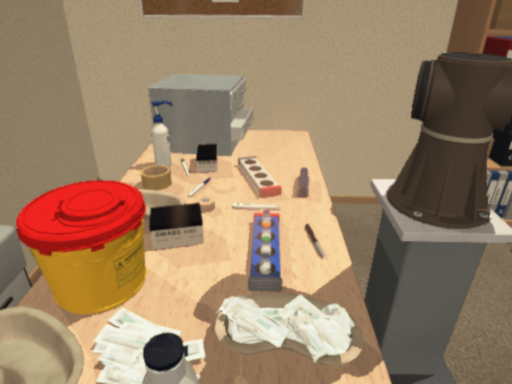

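The top view shows the blue block at columns 128–221, row 213, with its red end on the right. The white rack runs from its red end at (272,213) to its grey end at (355,186). I'll enlarge both.

```bash
python3 - <<'E'
import cv2
i=cv2.imread("pics/top0.png")
a=cv2.resize(i[190:240,120:230],None,fx=7,fy=7,interpolation=cv2.INTER_CUBIC)[:290]
b=cv2.resize(i[168:231,262:367],None,fx=7,fy=7,interpolation=cv2.INTER_CUBIC)
cv2.imwrite("pics/c1.png",a);cv2.imwrite("pics/c2.png",b)
E
```

```text
(no output)
```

View pics/c1.png

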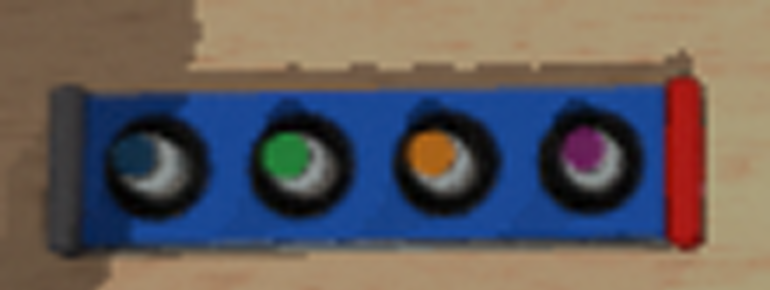

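View pics/c2.png

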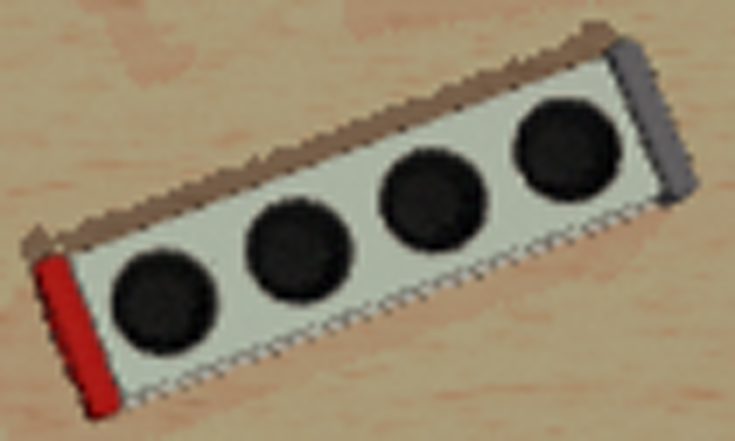

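```bash
cat > h.py <<'E'
from rig import manip
import numpy as np
from scipy.spatial.transform import Rotation as R
from scipy.optimize import least_squares
def ray(info,px,o,M):
    d=((np.asarray(px,float)-[info['cx'],info['cy']])/[info['fx'],info['fy']])
    u=d.copy()
    for _ in range(10): u=d/(1+info['k1']*(u@u))
    return np.asarray(o),M@np.r_[u,1]
def topix(px,z):
    i=manip.camera_info("top");o,d=ray(i,px,i['origin'],R.from_euler('xyz',i['rotation']).as_matrix())
    return (o+d*(z-o[2])/d[2])[:2]
def wristpix(px,z,s=None):
    s=s or manip.state();i=manip.camera_info("wrist");T=i['T_tool_cam'];E=R.from_euler('xyz',s['eef_rot']).as_matrix()
    o,d=ray(i,px,s['ee_pos']+E@T[:3,3],E@T[:3,:3]);return (o+d*(z-o[2])/d[2])[:2]
def go(xyz,yaw):
    s=manip.state();E=R.from_euler('xyz',s['eef_rot']).as_matrix()
    lin=E.T@(np.asarray(xyz)-s['ee_pos'])*100
    dy=(yaw-s['eef_rot'][2]+np.pi)%(2*np.pi)-np.pi
    # tool z points down, so a turn about it by t changes yaw by -t
    print("t",round(s['t'],2),"pos",s['ee_pos'].round(4),"rot",s['eef_rot'].round(3),"lin",lin.round(2),"turn",round(-np.degrees(dy)/5,2))
def row(P):  # P: 4 seats from red end -> fitted seats, direction red->grey angle
    off=np.array([-87,-29,29,87])/1e3
    f=least_squares(lambda q:(q[:2]+off[:,None]*[np.cos(q[2]),np.sin(q[2])]-P).ravel(),[*P.mean(0),np.arctan2(*(P[3]-P[0])[::-1])])
    q=f.x;return q[:2]+off[:,None]*[np.cos(q[2]),np.sin(q[2])],q[2],np.abs(f.fun).max()
E
python3 - <<'E'
from h import *
B=[(591,160),(446,163),(301,165),(157,165)];D=[(164,302),(299,251),(433,200),(568,149)]
for C,o in((B,(120,190)),(D,(262,168))):
    P=np.array([topix((np.array(c)+.5)/7-.5+o,.026) for c in C]);S,a,e=row(P)
    print(S.round(4).tolist(),a,e)
    if o[0]==120:q=S[0]
go([*q,.35],np.pi/2)
E
```

```text
[[0.5031, 0.1656], [0.5039, 0.2236], [0.5048, 0.2816], [0.5057, 0.3396]] 1.555562619880037 0.00036068928544674694
[[0.5021, -0.0614], [0.5213, -0.1161], [0.5404, -0.1709], [0.5596, -0.2256]] -1.2339230474285083 0.00020725637539897868
t 0.1 pos [0.211  0.6146 0.4041] rot [-3.14  -0.     2.811] lin [-42.2  -32.98   5.45] turn 14.21
```

Call:
{"op": "servo_tool", "data": {
  "commands": [
    {"gripper": 8.5, "linear": [-42.2, -33, 5], "turn": 14.4},
    {"gripper": 8.5, "linear": [-42.2, -33, 5], "turn": 14.4},
    {"gripper": 8.5, "linear": [-42.2, -33, 5], "turn": 14.4},
    {"gripper": 8.5, "linear": [-42.2, -33, 5], "turn": 14.4},
    {"gripper": 8.5, "linear": [-42.2, -33, 5], "turn": 14.4},
    {"gripper": 8.5, "linear": [-42.2, -33, 5], "turn": 14.4},
    {"gripper": 8.5, "linear": [-42.2, -33, 5], "turn": 14.4},
    {"gripper": 8.5, "linear": [-42.2, -33, 5], "turn": 14.4},
    {"gripper": 8.5, "linear": [-42.2, -33, 5], "turn": 14.4},
    {"gripper": 8.5, "linear": [-42.2, -33, 5], "turn": 14.4},
    {"gripper": 8.5, "linear": [-42.2, -33, 5], "turn": 14.4},
    {"gripper": 8.5, "linear": [-42.2, -33, 5], "turn": 14.4}
  ],
  "newtons": 30
}}

```text
t: 1.3
ee_pos: [0.505, 0.1621, 0.3541]
eef_rot: [3.141, 0.001, 1.55]
wrist_force: [-0.6, 0.6, -0.3]
finger_gap: 0.0848
grasp_force: 0.0
```

```bash
python3 - <<'E'
from h import *
go([.5031,.1656,.28],1.5556)
E
```

```text
t 1.3 pos [0.505  0.1621 0.3541] rot [3.141e+00 1.000e-03 1.550e+00] lin [ 0.35 -0.2   7.41] turn -0.06
```

Call:
{"op": "servo_tool", "data": {
  "commands": [
    {"gripper": 8.5, "linear": [0, 0, 2], "turn": -0.05},
    {"gripper": 8.5, "linear": [0, 0, 2], "turn": -0.05},
    {"gripper": 8.5, "linear": [0, 0, 2], "turn": -0.05}
  ]
}}

```text
t: 1.6
ee_pos: [0.5027, 0.1659, 0.3346]
eef_rot: [-3.14, 0.0, 1.559]
wrist_force: [0.8, 0.6, 1.4]
finger_gap: 0.0848
grasp_force: 0.0
```

```bash
python3 - <<'E'
from h import *
import cv2
i=manip.camera_info("wrist");s=manip.state()
im=cv2.cvtColor(manip.read_camera("wrist"),cv2.COLOR_RGB2BGR)
E=R.from_euler('xyz',s['eef_rot']).as_matrix();T=i['T_tool_cam'];M=E@T[:3,:3];o=s['ee_pos']+E@T[:3,3]
for p in [[.5031,.1656],[.5039,.2236],[.5048,.2816]]:
  for z in (.026,.059):
    c=M.T@(np.r_[p,z]-o);u=c[:2]/c[2];u=u*(1+i['k1']*u@u)*i['fx']+[i['cx'],i['cy']]
    cv2.drawMarker(im,tuple(int(v) for v in u.round()),(0,255,255),0,6);print(u.round(1))
cv2.imwrite("pics/w1.png",im)
go([.5031,.1656,.28],1.5556)
E
```

```text
[258.4 184.7]
[258.4 194.1]
[258.6 129.8]
[258.6 132.7]
[258.9  67.3]
[259.   61.5]
t 1.65 pos [0.5029 0.1661 0.335 ] rot [-3.141  0.     1.559] lin [-0.05  0.03  5.5 ] turn 0.04
```

View pics/w1.png

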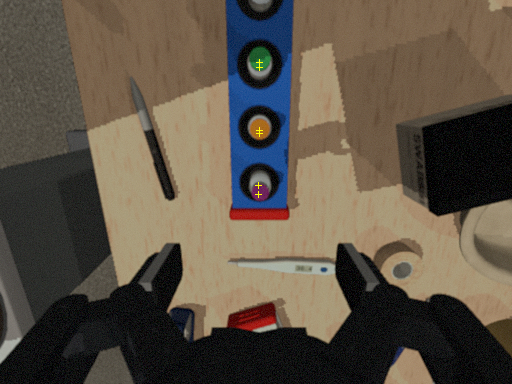

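The projected marks land within 2–3 px of the purple cap (261,191) and the seat mouths, so the poses agree. Next: descend, grip and lift the purple vial.

Call:
{"op": "servo_tool", "data": {
  "commands": [
    {"gripper": 8.5, "linear": [0, 0, 4]},
    {"gripper": 8.5, "linear": [0, 0, 8]},
    {"gripper": 8.5, "linear": [0, 0, 11]},
    {"gripper": 8.5, "linear": [0, 0, 12.5]},
    {"gripper": 8.5, "linear": [0, 0, 13.2]},
    {"gripper": 5, "linear": [0, 0, 13.2]},
    {"gripper": 2, "linear": [0, 0, 13.2]},
    {"gripper": 1.5, "linear": [0, 0, 13.2]},
    {"gripper": 1.5, "linear": [0, 0, 13.2]},
    {"gripper": 1.5, "linear": [0, 0, 13.2]},
    {"gripper": 1.5, "linear": [0, 0, 13.2]},
    {"gripper": 1.5, "linear": [0, 0, 13.2]}
  ],
  "newtons": 30
}}

```text
invalid input
```

Call:
{"op": "servo_tool", "data": {
  "commands": [
    {"gripper": 8.5, "linear": [0, 0, 4], "turn": 0},
    {"gripper": 8.5, "linear": [0, 0, 8], "turn": 0},
    {"gripper": 8.5, "linear": [0, 0, 11], "turn": 0},
    {"gripper": 8.5, "linear": [0, 0, 12.5], "turn": 0},
    {"gripper": 8.5, "linear": [0, 0, 13.2], "turn": 0},
    {"gripper": 5, "linear": [0, 0, 13.2], "turn": 0},
    {"gripper": 2, "linear": [0, 0, 13.2], "turn": 0},
    {"gripper": 1.5, "linear": [0, 0, 13.2], "turn": 0},
    {"gripper": 1.5, "linear": [0, 0, 13.2], "turn": 0},
    {"gripper": 1.5, "linear": [0, 0, 13.2], "turn": 0},
    {"gripper": 1.5, "linear": [0, 0, 13.2], "turn": 0},
    {"gripper": 1.5, "linear": [0, 0, 13.2], "turn": 0}
  ],
  "newtons": 30
}}

```text
t: 2.85
ee_pos: [0.5033, 0.1657, 0.2036]
eef_rot: [3.14, -0.0, 1.559]
wrist_force: [-1.6, 0.7, 10.7]
finger_gap: 0.0219
grasp_force: 28.9
```

Call:
{"op": "servo_tool", "data": {
  "commands": [
    {"gripper": 1.5, "linear": [0, 0, -1], "turn": 0},
    {"gripper": 1.5, "linear": [0, 0, -3], "turn": 0},
    {"gripper": 1.5, "linear": [0, 0, -5.5], "turn": 0},
    {"gripper": 1.5, "linear": [0, 0, -8], "turn": 0},
    {"gripper": 1.5, "linear": [0, 0, -9], "turn": 0},
    {"gripper": 1.5, "linear": [0, 0, -9], "turn": 0},
    {"gripper": 1.5, "linear": [0, 0, -9], "turn": 0}
  ]
}}

```text
t: 3.55
ee_pos: [0.5028, 0.1655, 0.2924]
eef_rot: [-3.141, 0.0, 1.558]
wrist_force: [0.0, 0.1, 1.1]
finger_gap: 0.022
grasp_force: 29.5
```

```bash
python3 - <<'E'
from h import *
import cv2
im=cv2.cvtColor(manip.read_camera("side"),cv2.COLOR_RGB2BGR)
cv2.imwrite("pics/s1.png",cv2.resize(im[130:310,170:350],None,fx=3,fy=3))
go([.5021,-.0614,.29],1.9077);print(manip.state()['finger_gap'],manip.state()['wrist_force'])
E
```

```text
t 3.6 pos [0.5027 0.1655 0.2919] rot [-3.141  0.     1.558] lin [-22.69   0.22   0.2 ] turn -4.0
0.021955481995462683 [-0.4838009  -0.32858944 -0.78581464]
```

View pics/s1.png

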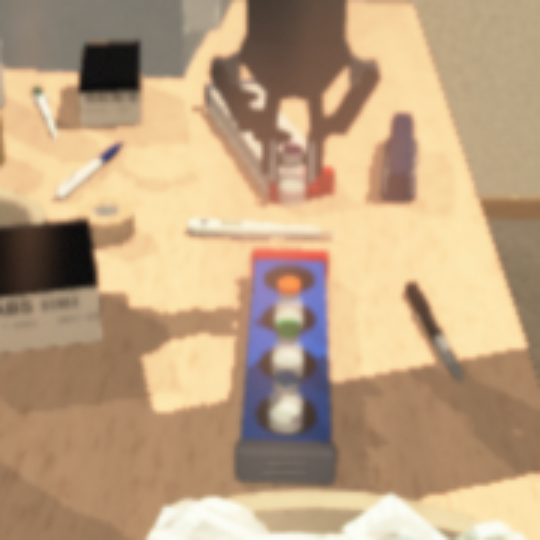

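The purple vial is lifted, held upright between the fingers at (290,175), and the other three are still in the block. Now carry it to rack place 1.

Call:
{"op": "servo_tool", "data": {
  "commands": [
    {"gripper": 1.5, "linear": [-2, 0, 0], "turn": -0.4},
    {"gripper": 1.5, "linear": [-6, 0, 0], "turn": -1},
    {"gripper": 1.5, "linear": [-10, 0.1, 0], "turn": -1.8},
    {"gripper": 1.5, "linear": [-14, 0.1, 0], "turn": -2.5},
    {"gripper": 1.5, "linear": [-18, 0.2, 0], "turn": -3.2},
    {"gripper": 1.5, "linear": [-21, 0.2, 0], "turn": -3.8},
    {"gripper": 1.5, "linear": [-22.7, 0.2, 0], "turn": -4},
    {"gripper": 1.5, "linear": [-22.7, 0.2, 0], "turn": -4},
    {"gripper": 1.5, "linear": [-22.7, 0.2, 0], "turn": -4}
  ]
}}

```text
t: 4.5
ee_pos: [0.5019, -0.0614, 0.2918]
eef_rot: [-3.14, -0.001, 1.906]
wrist_force: [-0.6, 0.3, -0.9]
finger_gap: 0.0219
grasp_force: 29.5
```

```bash
python3 - <<'E'
from h import *
import cv2
i=manip.camera_info("wrist");s=manip.state()
im=cv2.cvtColor(manip.read_camera("wrist"),cv2.COLOR_RGB2BGR)
E=R.from_euler('xyz',s['eef_rot']).as_matrix();T=i['T_tool_cam'];M=E@T[:3,:3];o=s['ee_pos']+E@T[:3,3]
for p in [[.5021,-.0614]]:
  for z in (.026,):
    c=M.T@(np.r_[p,z]-o);u=c[:2]/c[2];u=u*(1+i['k1']*u@u)*i['fx']+[i['cx'],i['cy']]
    cv2.drawMarker(im,tuple(int(v) for v in u.round()),(0,255,255),0,6);print(u.round(1))
cv2.imwrite("pics/w2.png",im)
go([.5021,-.0614,.205],1.9077)
E
```

```text
[258.  197.1]
t 4.55 pos [ 0.502  -0.0609  0.292 ] rot [-3.140e+00 -1.000e-03  1.907e+00] lin [-0.06  0.    8.7 ] turn -0.01
```

View pics/w2.png

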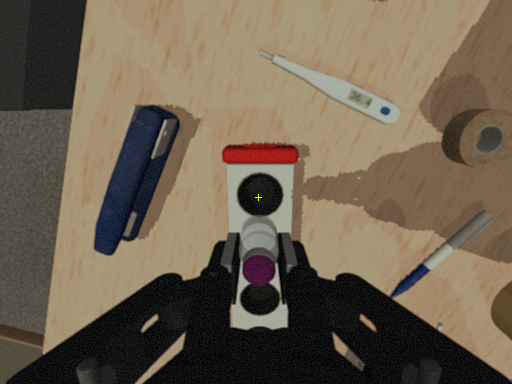

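The rack's place-1 mouth is at (260,193), 2–4 px from the prediction. That is well inside the ±8 mm funnel, so I'll lower and release.

Call:
{"op": "servo_tool", "data": {
  "commands": [
    {"gripper": 1.5, "linear": [0.1, 0, 2], "turn": 0},
    {"gripper": 1.5, "linear": [0.1, 0, 4], "turn": 0},
    {"gripper": 1.5, "linear": [0.1, 0, 6], "turn": 0},
    {"gripper": 1.5, "linear": [0.1, 0, 7.5], "turn": 0},
    {"gripper": 1.5, "linear": [0.1, 0, 8.4], "turn": 0},
    {"gripper": 1.5, "linear": [0.1, 0, 8.8], "turn": 0},
    {"gripper": 1.5, "linear": [0.1, 0, 8.8], "turn": 0},
    {"gripper": 1.5, "linear": [0.1, 0, 8.8], "turn": 0}
  ]
}}

```text
t: 5.35
ee_pos: [0.5021, -0.0603, 0.2052]
eef_rot: [3.141, 0.0, 1.908]
wrist_force: [-0.1, -0.1, -0.4]
finger_gap: 0.0219
grasp_force: 29.6
```

Call:
{"op": "servo_tool", "data": {
  "commands": [
    {"gripper": 3, "linear": [0, 0, 0], "turn": 0},
    {"gripper": 5, "linear": [0, 0, 0], "turn": 0},
    {"gripper": 7, "linear": [0, 0, 0], "turn": 0},
    {"gripper": 8.5, "linear": [0, 0, 0], "turn": 0},
    {"gripper": 8.5, "linear": [0, 0, 0], "turn": 0},
    {"gripper": 8.5, "linear": [0, 0, 0], "turn": 0},
    {"gripper": 8.5, "linear": [0, 0, -2], "turn": 0},
    {"gripper": 8.5, "linear": [0, 0, -5], "turn": 0},
    {"gripper": 8.5, "linear": [0, 0, -8], "turn": 0},
    {"gripper": 8.5, "linear": [0, 0, -9], "turn": 0},
    {"gripper": 8.5, "linear": [0, 0, -9], "turn": 0}
  ]
}}

```text
t: 6.45
ee_pos: [0.5023, -0.0605, 0.2959]
eef_rot: [3.139, 0.001, 1.908]
wrist_force: [-0.5, 0.8, -0.3]
finger_gap: 0.0849
grasp_force: 0.0
```

```bash
python3 - <<'E'
from h import *
import cv2
im=cv2.cvtColor(manip.read_camera("wrist"),cv2.COLOR_RGB2BGR)
cv2.imwrite("pics/w3.png",im)
go([.5039,.2236,.29],1.5556)
E
```

```text
t 6.5 pos [ 0.5019 -0.0605  0.2948] rot [3.141 0.    1.908] lin [26.75  9.57  0.47] turn 4.03
```

View pics/w3.png

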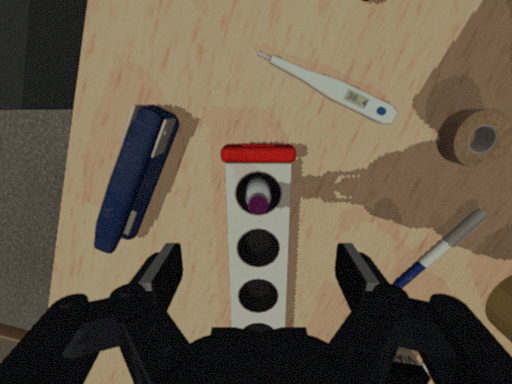

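Purple stands upright in place 1, with its cap at (258,203) inside the mouth. Next, orange.

Call:
{"op": "servo_tool", "data": {
  "commands": [
    {"gripper": 8.5, "linear": [3, 1, 0], "turn": 0.4},
    {"gripper": 8.5, "linear": [7, 2.5, 0], "turn": 1},
    {"gripper": 8.5, "linear": [11.5, 4.1, 0], "turn": 1.7},
    {"gripper": 8.5, "linear": [16, 5.7, 0], "turn": 2.4},
    {"gripper": 8.5, "linear": [20.5, 7.3, 0], "turn": 3.1},
    {"gripper": 8.5, "linear": [24.5, 8.7, 0], "turn": 3.7},
    {"gripper": 8.5, "linear": [26.7, 9.6, 0], "turn": 4},
    {"gripper": 8.5, "linear": [26.7, 9.6, 0], "turn": 4},
    {"gripper": 8.5, "linear": [26.7, 9.6, 0], "turn": 4},
    {"gripper": 8.5, "linear": [26.7, 9.6, 0], "turn": 4}
  ]
}}

```text
t: 7.5
ee_pos: [0.504, 0.2223, 0.2938]
eef_rot: [-3.14, 0.001, 1.558]
wrist_force: [-1.1, -0.5, 0.1]
finger_gap: 0.0846
grasp_force: 0.0
```

```bash
python3 - <<'E'
from h import *
go([.5039,.2236,.202],1.5556)
E
```

```text
t 7.5 pos [0.504  0.2223 0.2938] rot [-3.140e+00  1.000e-03  1.558e+00] lin [0.13 0.01 9.18] turn 0.03
```

Call:
{"op": "servo_tool", "data": {
  "commands": [
    {"gripper": 8.5, "linear": [0.1, 0, 3], "turn": 0},
    {"gripper": 8.5, "linear": [0.1, 0, 6], "turn": 0},
    {"gripper": 8.5, "linear": [0.1, 0, 8], "turn": 0},
    {"gripper": 8.5, "linear": [0.1, 0, 9], "turn": 0},
    {"gripper": 8.5, "linear": [0.1, 0, 9.2], "turn": 0},
    {"gripper": 5, "linear": [0.1, 0, 9.2], "turn": 0},
    {"gripper": 2, "linear": [0.1, 0, 9.2], "turn": 0},
    {"gripper": 1.5, "linear": [0.1, 0, 9.2], "turn": 0},
    {"gripper": 1.5, "linear": [0.1, 0, 9.2], "turn": 0},
    {"gripper": 1.5, "linear": [0.1, 0, 9.2], "turn": 0},
    {"gripper": 1.5, "linear": [0.1, 0, 9.2], "turn": 0},
    {"gripper": 1.5, "linear": [0.1, 0, 9.2], "turn": 0}
  ],
  "newtons": 30
}}

```text
t: 8.7
ee_pos: [0.5045, 0.2244, 0.2033]
eef_rot: [3.141, -0.0, 1.559]
wrist_force: [-1.8, 0.5, 8.3]
finger_gap: 0.0221
grasp_force: 29.0
```

Call:
{"op": "servo_tool", "data": {
  "commands": [
    {"gripper": 1.5, "linear": [0, 0, -1], "turn": 0},
    {"gripper": 1.5, "linear": [0, 0, -3], "turn": 0},
    {"gripper": 1.5, "linear": [0, 0, -5.5], "turn": 0},
    {"gripper": 1.5, "linear": [0, 0, -8], "turn": 0},
    {"gripper": 1.5, "linear": [0, 0, -9], "turn": 0},
    {"gripper": 1.5, "linear": [0, 0, -9], "turn": 0},
    {"gripper": 1.5, "linear": [0, 0, -9], "turn": 0}
  ]
}}

```text
t: 9.4
ee_pos: [0.5041, 0.2242, 0.2923]
eef_rot: [-3.141, 0.0, 1.559]
wrist_force: [-0.1, -0.6, -0.7]
finger_gap: 0.0218
grasp_force: 29.4
```

```bash
python3 - <<'E'
from h import *
go([.5216,-.1154,.29],1.9077)
E
```

```text
t 9.4 pos [0.5041 0.2242 0.2923] rot [-3.141  0.     1.559] lin [-33.93   2.17   0.23] turn -4.0
```

Call:
{"op": "servo_tool", "data": {
  "commands": [
    {"gripper": 1.5, "linear": [-3, 0.2, 0], "turn": -0.4},
    {"gripper": 1.5, "linear": [-7, 0.4, 0], "turn": -0.9},
    {"gripper": 1.5, "linear": [-11.5, 0.7, 0], "turn": -1.4},
    {"gripper": 1.5, "linear": [-16, 1, 0], "turn": -1.9},
    {"gripper": 1.5, "linear": [-20.5, 1.3, 0], "turn": -2.4},
    {"gripper": 1.5, "linear": [-25, 1.6, 0], "turn": -3},
    {"gripper": 1.5, "linear": [-29, 1.9, 0], "turn": -3.5},
    {"gripper": 1.5, "linear": [-32, 2.1, 0], "turn": -3.8},
    {"gripper": 1.5, "linear": [-33.9, 2.2, 0], "turn": -4},
    {"gripper": 1.5, "linear": [-33.9, 2.2, 0], "turn": -4},
    {"gripper": 1.5, "linear": [-33.9, 2.2, 0], "turn": -4}
  ]
}}

```text
t: 10.5
ee_pos: [0.5217, -0.115, 0.2916]
eef_rot: [-3.14, -0.001, 1.906]
wrist_force: [0.3, 0.8, -0.4]
finger_gap: 0.022
grasp_force: 29.4
```

```bash
python3 - <<'E'
from h import *
go([.5216,-.1154,.204],1.9077)
E
```

```text
t 10.5 pos [ 0.5217 -0.115   0.2916] rot [-3.140e+00 -1.000e-03  1.906e+00] lin [-0.04 -0.    8.76] turn -0.02
```

Call:
{"op": "servo_tool", "data": {
  "commands": [
    {"gripper": 1.5, "linear": [0, 0, 2], "turn": 0},
    {"gripper": 1.5, "linear": [0, 0, 4], "turn": 0},
    {"gripper": 1.5, "linear": [0, 0, 6], "turn": 0},
    {"gripper": 1.5, "linear": [0, 0, 7.5], "turn": 0},
    {"gripper": 1.5, "linear": [0, 0, 8.4], "turn": 0},
    {"gripper": 1.5, "linear": [0, 0, 8.8], "turn": 0},
    {"gripper": 1.5, "linear": [0, 0, 8.8], "turn": 0},
    {"gripper": 1.5, "linear": [0, 0, 8.8], "turn": 0}
  ]
}}

```text
t: 11.3
ee_pos: [0.5224, -0.1148, 0.2052]
eef_rot: [3.141, 0.0, 1.908]
wrist_force: [-0.6, 0.1, -0.9]
finger_gap: 0.0219
grasp_force: 29.4
```

Call:
{"op": "servo_tool", "data": {
  "commands": [
    {"gripper": 3, "linear": [0, 0, 0], "turn": 0},
    {"gripper": 5, "linear": [0, 0, 0], "turn": 0},
    {"gripper": 7, "linear": [0, 0, 0], "turn": 0},
    {"gripper": 8.5, "linear": [0, 0, 0], "turn": 0},
    {"gripper": 8.5, "linear": [0, 0, 0], "turn": 0},
    {"gripper": 8.5, "linear": [0, 0, 0], "turn": 0},
    {"gripper": 8.5, "linear": [0, 0, -2], "turn": 0},
    {"gripper": 8.5, "linear": [0, 0, -5], "turn": 0},
    {"gripper": 8.5, "linear": [0, 0, -8], "turn": 0},
    {"gripper": 8.5, "linear": [0, 0, -9], "turn": 0},
    {"gripper": 8.5, "linear": [0, 0, -9], "turn": 0}
  ]
}}

```text
t: 12.4
ee_pos: [0.5226, -0.1151, 0.296]
eef_rot: [3.139, 0.002, 1.908]
wrist_force: [-0.7, 0.5, -1.4]
finger_gap: 0.0851
grasp_force: 0.0
```

```bash
python3 - <<'E'
from h import *
go([.5048,.2816,.292],1.5556)
E
```

```text
t 12.4 pos [ 0.5226 -0.1151  0.296 ] rot [3.139e+00 2.000e-03 1.908e+00] lin [38.03 11.43  0.36] turn 4.03
```

Call:
{"op": "servo_tool", "data": {
  "commands": [
    {"gripper": 8.5, "linear": [3, 0.9, 0], "turn": 0.3},
    {"gripper": 8.5, "linear": [7, 2.1, 0], "turn": 0.8},
    {"gripper": 8.5, "linear": [11.5, 3.5, 0], "turn": 1.2},
    {"gripper": 8.5, "linear": [16, 4.8, 0], "turn": 1.7},
    {"gripper": 8.5, "linear": [20.5, 6.2, 0], "turn": 2.2},
    {"gripper": 8.5, "linear": [25, 7.5, 0], "turn": 2.7},
    {"gripper": 8.5, "linear": [29.5, 8.9, 0], "turn": 3.2},
    {"gripper": 8.5, "linear": [33.5, 10.1, 0], "turn": 3.6},
    {"gripper": 8.5, "linear": [36.5, 11, 0], "turn": 3.9},
    {"gripper": 8.5, "linear": [38, 11.4, 0], "turn": 4},
    {"gripper": 8.5, "linear": [38, 11.4, 0], "turn": 4},
    {"gripper": 8.5, "linear": [38, 11.4, 0], "turn": 4}
  ]
}}

```text
t: 13.6
ee_pos: [0.5037, 0.2811, 0.2934]
eef_rot: [-3.14, 0.001, 1.56]
wrist_force: [0.2, -0.1, -0.2]
finger_gap: 0.085
grasp_force: 0.0
```

```bash
python3 - <<'E'
from h import *
go([.5048,.2816,.202],1.5556)
E
```

```text
t 13.6 pos [0.5037 0.2811 0.2934] rot [-3.14e+00  1.00e-03  1.56e+00] lin [0.06 0.13 9.14] turn 0.05
```

Call:
{"op": "servo_tool", "data": {
  "commands": [
    {"gripper": 8.5, "linear": [0, 0.1, 3], "turn": 0},
    {"gripper": 8.5, "linear": [0, 0.1, 6], "turn": 0},
    {"gripper": 8.5, "linear": [0, 0.1, 8], "turn": 0},
    {"gripper": 8.5, "linear": [0, 0.1, 9], "turn": 0},
    {"gripper": 8.5, "linear": [0, 0.1, 9.2], "turn": 0},
    {"gripper": 5, "linear": [0, 0.1, 9.2], "turn": 0},
    {"gripper": 2, "linear": [0, 0.1, 9.2], "turn": 0},
    {"gripper": 1.5, "linear": [0, 0.1, 9.2], "turn": 0},
    {"gripper": 1.5, "linear": [0, 0.1, 9.2], "turn": 0},
    {"gripper": 1.5, "linear": [0, 0.1, 9.2], "turn": 0},
    {"gripper": 1.5, "linear": [0, 0.1, 9.2], "turn": 0},
    {"gripper": 1.5, "linear": [0, 0.1, 9.2], "turn": 0}
  ],
  "newtons": 30
}}

```text
t: 14.8
ee_pos: [0.5053, 0.2815, 0.2033]
eef_rot: [3.141, -0.0, 1.559]
wrist_force: [-0.6, 0.1, 6.2]
finger_gap: 0.0222
grasp_force: 29.8
```

Call:
{"op": "servo_tool", "data": {
  "commands": [
    {"gripper": 1.5, "linear": [0, 0, -1], "turn": 0},
    {"gripper": 1.5, "linear": [0, 0, -3], "turn": 0},
    {"gripper": 1.5, "linear": [0, 0, -5.5], "turn": 0},
    {"gripper": 1.5, "linear": [0, 0, -8], "turn": 0},
    {"gripper": 1.5, "linear": [0, 0, -9], "turn": 0},
    {"gripper": 1.5, "linear": [0, 0, -9], "turn": 0},
    {"gripper": 1.5, "linear": [0, 0, -9], "turn": 0}
  ]
}}

```text
t: 15.5
ee_pos: [0.5049, 0.2812, 0.2923]
eef_rot: [-3.141, 0.0, 1.559]
wrist_force: [0.9, 0.5, 0.1]
finger_gap: 0.0221
grasp_force: 29.4
```

```bash
python3 - <<'E'
from h import *
go([.5407,-.1702,.292],1.9077)
E
```

```text
t 15.5 pos [0.5049 0.2812 0.2923] rot [-3.141  0.     1.559] lin [-4.51e+01  4.13e+00  3.00e-02] turn -4.0
```

Call:
{"op": "servo_tool", "data": {
  "commands": [
    {"gripper": 1.5, "linear": [-3, 0.3, 0], "turn": -0.3},
    {"gripper": 1.5, "linear": [-7.5, 0.7, 0], "turn": -0.7},
    {"gripper": 1.5, "linear": [-12, 1.1, 0], "turn": -1.1},
    {"gripper": 1.5, "linear": [-16.5, 1.5, 0], "turn": -1.5},
    {"gripper": 1.5, "linear": [-21, 1.9, 0], "turn": -1.9},
    {"gripper": 1.5, "linear": [-25.5, 2.3, 0], "turn": -2.3},
    {"gripper": 1.5, "linear": [-30, 2.7, 0], "turn": -2.7},
    {"gripper": 1.5, "linear": [-34.5, 3.2, 0], "turn": -3.1},
    {"gripper": 1.5, "linear": [-39, 3.6, 0], "turn": -3.5},
    {"gripper": 1.5, "linear": [-42.5, 3.9, 0], "turn": -3.8},
    {"gripper": 1.5, "linear": [-45.1, 4.1, 0], "turn": -4},
    {"gripper": 1.5, "linear": [-45.1, 4.1, 0], "turn": -4}
  ]
}}

```text
t: 16.7
ee_pos: [0.5404, -0.173, 0.2913]
eef_rot: [-3.141, -0.0, 1.905]
wrist_force: [-0.2, 0.4, 0.2]
finger_gap: 0.022
grasp_force: 29.4
```

Call:
{"op": "servo_tool", "data": {
  "commands": [
    {"gripper": 1.5, "linear": [0, 0, 0], "turn": 0},
    {"gripper": 1.5, "linear": [0, 0, 0], "turn": 0}
  ]
}}

```text
t: 16.9
ee_pos: [0.5403, -0.1693, 0.2919]
eef_rot: [-3.14, -0.001, 1.908]
wrist_force: [0.2, 0.6, 0.4]
finger_gap: 0.0223
grasp_force: 29.4
```

```bash
python3 - <<'E'
from h import *
go([.5407,-.1702,.204],1.9077)
E
```

```text
t 16.9 pos [ 0.5403 -0.1693  0.2919] rot [-3.140e+00 -1.000e-03  1.908e+00] lin [-0.1   0.02  8.79] turn 0.0
```

Call:
{"op": "servo_tool", "data": {
  "commands": [
    {"gripper": 1.5, "linear": [-0.1, 0, 2], "turn": 0},
    {"gripper": 1.5, "linear": [-0.1, 0, 4], "turn": 0},
    {"gripper": 1.5, "linear": [-0.1, 0, 6], "turn": 0},
    {"gripper": 1.5, "linear": [-0.1, 0, 7.5], "turn": 0},
    {"gripper": 1.5, "linear": [-0.1, 0, 8.4], "turn": 0},
    {"gripper": 1.5, "linear": [-0.1, 0, 8.8], "turn": 0},
    {"gripper": 1.5, "linear": [-0.1, 0, 8.8], "turn": 0},
    {"gripper": 1.5, "linear": [-0.1, 0, 8.8], "turn": 0}
  ]
}}

```text
t: 17.7
ee_pos: [0.5412, -0.171, 0.2052]
eef_rot: [3.141, 0.0, 1.908]
wrist_force: [-0.3, 0.6, 0.1]
finger_gap: 0.0221
grasp_force: 29.4
```

Call:
{"op": "servo_tool", "data": {
  "commands": [
    {"gripper": 3, "linear": [0, 0, 0], "turn": 0},
    {"gripper": 5, "linear": [0, 0, 0], "turn": 0},
    {"gripper": 7, "linear": [0, 0, 0], "turn": 0},
    {"gripper": 8.5, "linear": [0, 0, 0], "turn": 0},
    {"gripper": 8.5, "linear": [0, 0, 0], "turn": 0},
    {"gripper": 8.5, "linear": [0, 0, 0], "turn": 0},
    {"gripper": 8.5, "linear": [0, 0, -2], "turn": 0},
    {"gripper": 8.5, "linear": [0, 0, -5], "turn": 0},
    {"gripper": 8.5, "linear": [0, 0, -8], "turn": 0},
    {"gripper": 8.5, "linear": [0, 0, -9], "turn": 0},
    {"gripper": 8.5, "linear": [0, 0, -9], "turn": 0}
  ]
}}

```text
t: 18.8
ee_pos: [0.5414, -0.1712, 0.2961]
eef_rot: [3.139, 0.002, 1.908]
wrist_force: [0.6, 0.8, -0.6]
finger_gap: 0.0849
grasp_force: 0.0
```

```bash
python3 - <<'E'
from h import *
import cv2
cv2.imwrite("pics/w4.png",cv2.cvtColor(manip.read_camera("wrist"),cv2.COLOR_RGB2BGR))
go([.5057,.3396,.292],1.5556)
E
```

```text
t 18.85 pos [ 0.5409 -0.1711  0.2948] rot [3.141e+00 1.000e-03 1.907e+00] lin [49.37 13.54  0.26] turn 4.03
```

View pics/w4.png

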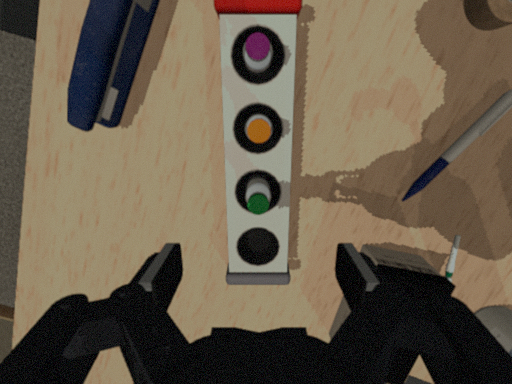

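Purple (258,46), orange (259,130) and green (258,203) are seated in places 1–3, and place 4 at (258,245) is free. Next, blue.

Call:
{"op": "servo_tool", "data": {
  "commands": [
    {"gripper": 8.5, "linear": [4, 1.1, 0], "turn": 0.3},
    {"gripper": 8.5, "linear": [8.5, 2.3, 0], "turn": 0.7},
    {"gripper": 8.5, "linear": [13, 3.6, 0], "turn": 1.1},
    {"gripper": 8.5, "linear": [17.5, 4.8, 0], "turn": 1.5},
    {"gripper": 8.5, "linear": [22, 6, 0], "turn": 1.8},
    {"gripper": 8.5, "linear": [26.5, 7.3, 0], "turn": 2.2},
    {"gripper": 8.5, "linear": [31, 8.5, 0], "turn": 2.6},
    {"gripper": 8.5, "linear": [35.5, 9.7, 0], "turn": 2.9},
    {"gripper": 8.5, "linear": [40, 11, 0], "turn": 3.3},
    {"gripper": 8.5, "linear": [44, 12.1, 0], "turn": 3.7},
    {"gripper": 8.5, "linear": [47.5, 13, 0], "turn": 3.9},
    {"gripper": 8.5, "linear": [49.4, 13.5, 0], "turn": 4}
  ]
}}

```text
t: 20.05
ee_pos: [0.5042, 0.3423, 0.2929]
eef_rot: [-3.14, 0.001, 1.56]
wrist_force: [1.2, -1.3, -0.0]
finger_gap: 0.0849
grasp_force: 0.0
```

Call:
{"op": "servo_tool", "data": {
  "commands": [
    {"gripper": 8.5, "linear": [0, 0, 0], "turn": 0},
    {"gripper": 8.5, "linear": [0, 0, 0], "turn": 0},
    {"gripper": 8.5, "linear": [0, 0, 0], "turn": 0}
  ]
}}

```text
t: 20.35
ee_pos: [0.505, 0.3387, 0.2938]
eef_rot: [-3.14, 0.001, 1.558]
wrist_force: [0.1, -0.3, 1.0]
finger_gap: 0.0851
grasp_force: 0.0
```

```bash
python3 - <<'E'
from h import *
go([.5057,.3396,.202],1.5556)
E
```

```text
t 20.35 pos [0.505  0.3387 0.2938] rot [-3.140e+00  1.000e-03  1.558e+00] lin [0.1  0.08 9.18] turn 0.03
```

Call:
{"op": "servo_tool", "data": {
  "commands": [
    {"gripper": 8.5, "linear": [0.1, 0.1, 3], "turn": 0},
    {"gripper": 8.5, "linear": [0.1, 0.1, 6], "turn": 0},
    {"gripper": 8.5, "linear": [0.1, 0.1, 8], "turn": 0},
    {"gripper": 8.5, "linear": [0.1, 0.1, 9], "turn": 0},
    {"gripper": 8.5, "linear": [0.1, 0.1, 9.2], "turn": 0},
    {"gripper": 5, "linear": [0.1, 0.1, 9.2], "turn": 0},
    {"gripper": 2, "linear": [0.1, 0.1, 9.2], "turn": 0},
    {"gripper": 1.5, "linear": [0.1, 0.1, 9.2], "turn": 0},
    {"gripper": 1.5, "linear": [0.1, 0.1, 9.2], "turn": 0},
    {"gripper": 1.5, "linear": [0.1, 0.1, 9.2], "turn": 0},
    {"gripper": 1.5, "linear": [0.1, 0.1, 9.2], "turn": 0},
    {"gripper": 1.5, "linear": [0.1, 0.1, 9.2], "turn": 0}
  ],
  "newtons": 30
}}

```text
t: 21.55
ee_pos: [0.5063, 0.3409, 0.2034]
eef_rot: [3.141, -0.001, 1.559]
wrist_force: [-1.2, -0.9, 7.8]
finger_gap: 0.0221
grasp_force: 29.1
```

Call:
{"op": "servo_tool", "data": {
  "commands": [
    {"gripper": 1.5, "linear": [0, 0, -1], "turn": 0},
    {"gripper": 1.5, "linear": [0, 0, -3], "turn": 0},
    {"gripper": 1.5, "linear": [0, 0, -5.5], "turn": 0},
    {"gripper": 1.5, "linear": [0, 0, -8], "turn": 0},
    {"gripper": 1.5, "linear": [0, 0, -9], "turn": 0},
    {"gripper": 1.5, "linear": [0, 0, -9], "turn": 0},
    {"gripper": 1.5, "linear": [0, 0, -9], "turn": 0}
  ]
}}

```text
t: 22.25
ee_pos: [0.5059, 0.3406, 0.2923]
eef_rot: [-3.141, 0.0, 1.559]
wrist_force: [0.6, -0.2, -0.9]
finger_gap: 0.0223
grasp_force: 29.4
```

```bash
python3 - <<'E'
from h import *
go([.5598,-.2250,.292],1.9077)
E
```

```text
t 22.25 pos [0.5059 0.3406 0.2923] rot [-3.141  0.     1.559] lin [-5.649e+01  6.080e+00  4.000e-02] turn -4.0
```

Call:
{"op": "servo_tool", "data": {
  "commands": [
    {"gripper": 1.5, "linear": [-3, 0.3, 0], "turn": -0.2},
    {"gripper": 1.5, "linear": [-7.5, 0.8, 0], "turn": -0.5},
    {"gripper": 1.5, "linear": [-12, 1.3, 0], "turn": -0.8},
    {"gripper": 1.5, "linear": [-16.5, 1.8, 0], "turn": -1.2},
    {"gripper": 1.5, "linear": [-21, 2.3, 0], "turn": -1.5},
    {"gripper": 1.5, "linear": [-25.5, 2.7, 0], "turn": -1.8},
    {"gripper": 1.5, "linear": [-30, 3.2, 0], "turn": -2.1},
    {"gripper": 1.5, "linear": [-34.5, 3.7, 0], "turn": -2.4},
    {"gripper": 1.5, "linear": [-39, 4.2, 0], "turn": -2.8},
    {"gripper": 1.5, "linear": [-43.5, 4.7, 0], "turn": -3.1},
    {"gripper": 1.5, "linear": [-47, 5.1, 0], "turn": -3.3},
    {"gripper": 1.5, "linear": [-49, 5.3, 0], "turn": -3.5}
  ]
}}

```text
t: 23.45
ee_pos: [0.5528, -0.1526, 0.2913]
eef_rot: [-3.14, -0.001, 1.863]
wrist_force: [0.2, 0.5, 0.0]
finger_gap: 0.0217
grasp_force: 29.4
```

Call:
{"op": "servo_tool", "data": {
  "commands": [
    {"gripper": 1.5, "linear": [0, 0, 0], "turn": 0},
    {"gripper": 1.5, "linear": [0, 0, 0], "turn": 0}
  ]
}}

```text
t: 23.65
ee_pos: [0.5526, -0.15, 0.2915]
eef_rot: [-3.14, -0.001, 1.863]
wrist_force: [-0.2, -0.4, -0.3]
finger_gap: 0.0221
grasp_force: 29.4
```

```bash
python3 - <<'E'
from h import *
go([.5598,-.2250,.292],1.9077)
E
```

```text
t 23.65 pos [ 0.5526 -0.15    0.2915] rot [-3.140e+00 -1.000e-03  1.863e+00] lin [-7.39 -1.47 -0.06] turn -0.52
```

Call:
{"op": "servo_tool", "data": {
  "commands": [
    {"gripper": 1.5, "linear": [-2, -0.4, 0], "turn": -0.2},
    {"gripper": 1.5, "linear": [-5, -1, 0], "turn": -0.4},
    {"gripper": 1.5, "linear": [-7.4, -1.5, 0], "turn": -0.5},
    {"gripper": 1.5, "linear": [-7.4, -1.5, 0], "turn": -0.5},
    {"gripper": 1.5, "linear": [-7.4, -1.5, 0], "turn": -0.5}
  ]
}}

```text
t: 24.15
ee_pos: [0.5599, -0.2242, 0.2921]
eef_rot: [-3.141, -0.001, 1.907]
wrist_force: [0.5, 1.0, -0.6]
finger_gap: 0.0221
grasp_force: 29.4
```

```bash
python3 - <<'E'
from h import *
go([.5598,-.2250,.204],1.9077)
E
```

```text
t 24.15 pos [ 0.5599 -0.2242  0.2921] rot [-3.141e+00 -1.000e-03  1.907e+00] lin [-0.08 -0.03  8.81] turn -0.0
```

Call:
{"op": "servo_tool", "data": {
  "commands": [
    {"gripper": 1.5, "linear": [-0.1, 0, 2], "turn": 0},
    {"gripper": 1.5, "linear": [-0.1, 0, 4], "turn": 0},
    {"gripper": 1.5, "linear": [-0.1, 0, 6], "turn": 0},
    {"gripper": 1.5, "linear": [-0.1, 0, 7.5], "turn": 0},
    {"gripper": 1.5, "linear": [-0.1, 0, 8.4], "turn": 0},
    {"gripper": 1.5, "linear": [-0.1, 0, 8.8], "turn": 0},
    {"gripper": 1.5, "linear": [-0.1, 0, 8.8], "turn": 0},
    {"gripper": 1.5, "linear": [-0.1, 0, 8.8], "turn": 0}
  ]
}}

```text
t: 24.95
ee_pos: [0.5607, -0.226, 0.2053]
eef_rot: [3.141, 0.001, 1.908]
wrist_force: [0.4, -0.8, -0.9]
finger_gap: 0.0221
grasp_force: 29.4
```

Call:
{"op": "servo_tool", "data": {
  "commands": [
    {"gripper": 3, "linear": [0, 0, 0], "turn": 0},
    {"gripper": 5, "linear": [0, 0, 0], "turn": 0},
    {"gripper": 7, "linear": [0, 0, 0], "turn": 0},
    {"gripper": 8.5, "linear": [0, 0, 0], "turn": 0},
    {"gripper": 8.5, "linear": [0, 0, 0], "turn": 0},
    {"gripper": 8.5, "linear": [0, 0, 0], "turn": 0},
    {"gripper": 8.5, "linear": [0, 0, -2], "turn": 0},
    {"gripper": 8.5, "linear": [0, 0, -5], "turn": 0},
    {"gripper": 8.5, "linear": [0, 0, -9], "turn": 0},
    {"gripper": 8.5, "linear": [0, 0, -13], "turn": 0},
    {"gripper": 8.5, "linear": [0, 0, -15], "turn": 0},
    {"gripper": 8.5, "linear": [0, 0, -15], "turn": 0}
  ]
}}

```text
t: 26.15
ee_pos: [0.5613, -0.2263, 0.3581]
eef_rot: [3.138, 0.004, 1.908]
wrist_force: [0.3, 0.3, -0.3]
finger_gap: 0.0854
grasp_force: 0.0
```

```bash
python3 - <<'E'
from h import *
import cv2
cv2.imwrite("pics/w5.png",cv2.cvtColor(manip.read_camera("wrist"),cv2.COLOR_RGB2BGR))
E
```

```text
(no output)
```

View pics/w5.png

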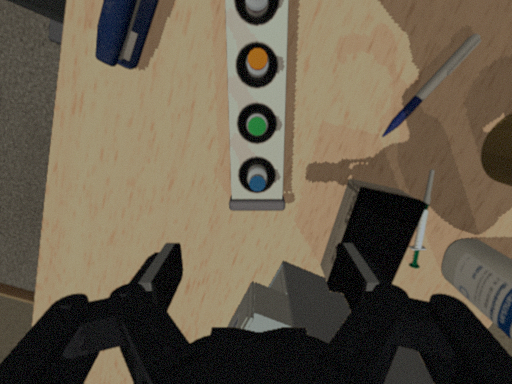

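Orange (258,60), green (257,126) and blue (257,182) are upright in their seats, and purple's body is at (258,5) in place 1. The arm is clear of everything, so I'll hand in.

```bash
python3 -c "
from rig import manip
print(manip.close_job())"
```

```text
the job is handed in; nothing more can be done
None
```

All four vials are in the draw-up rack in the block's order from the red end (purple, orange, green, blue), upright and released in the last wrist pictures; the job was handed in at about 26 s and returned no verdict.

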